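Clamp a specimen carrier on the microscope stage

TASK

Draw the specimen carrier out of its cassette by the plain end that sticks out, set it down and take it again by the specimen end, then slide its plain end between the two low fences of the clamping stage until it meets the column. Then turn the T-handle clockwise until rising resistance shows that the foot has clamped the carrier firmly, without forcing it, and let go. Do not disturb the dish, the vial and the eyepiece.

Things in the scene. Friction and masses are not known exactly. Their poses are not given: they have to be found in the camera images.
- carrier_mid (a point): specimen carrier: plain aluminium bar 160 x 40 x 18 mm, 0.24 to 0.42 kg, lying flat. Point at the bar's centre, 9 mm above its underside; +x runs along the bar to its plain end, z up. A round red-brown stone specimen (32 mm across, standing 8 mm above the bar) is fixed on top 55 mm from the centre towards -x, 25 mm from the specimen end.
- carrier_nose (a point): middle of the carrier's plain end face, 80 mm from the carrier's centre along its +x, 9 mm above its underside; same axes as carrier_mid.
- cassette: grey dust cover fixed on the bench, 105 x 60 x 40 mm (x, y, z), bench for a floor, open at -x; origin under its centre. Mouth 52 mm from the origin towards -x; inner width 50 mm, inner height 36 mm. The carrier starts inside along x, specimen end inwards, about 60 mm of its plain end sticking out. Pull it along the cassette's -x: about 100 mm to clear the mouth.
- stage: grey-painted clamping stage fixed on the bench; origin on the bench straight under the screw axis, z up. Open towards -x. Base slab 90 mm wide (y), x = -90 to +60 mm, top 12 mm above the bench. Column 60 mm wide, 90 mm high, flat front face at x = +30 mm. Arm 28 mm wide from the column forward to x = -18 mm, heights 66 to 88 mm (collar to 94 mm), the screw passing down through it.
- stage_seat (a point): point on top of the slab at the foot of the column's face (x = +30, y = 0, z = 12 mm of the stage; same axes) where the carrier's plain end belongs. Two steel fences 10 mm high run from here 70 mm towards -x, inner faces at y = -26 and +26 mm, then flare outwards for 20 mm. The loaded carrier lies flat on the slab along x, its specimen end overhanging the slab's front by about 40 mm.
- tee_grip (a point): centre of the T-handle's round cross bar (14 mm thick, 90 mm long, black ball ends 17 mm), on the vertical screw axis, 138 mm above the bench when joint tee is 0, sinking 3.8 mm per rad as it is screwed down. The point's y lies along the bar. The upright shaft below is 13 mm thick.
- tee (a joint): T-handle angle in rad, growing clockwise seen from above (screwing down); at 0 the bar lies along the stage's y. Starts between 0 and 1, limit 5.5; stays where it is left. Free turning takes about 0.2 N m (at standstill this friction can read either way); once the foot presses on the carrier, at about 2.6 rad, the torque rises from its free level by about 0.22 N m per rad.
- foot: clamp's round steel foot, 30 mm across, below the arm; origin at the centre of its underside, on the screw axis, 40 mm above the bench at tee = 0 (10 mm above a loaded carrier), coming down with the screw. It is sprung: pressed, it yields up into the screw at 15 N per mm, up to 8 mm. Firm is 25 to 60 N, some 0.45 to 1.05 rad of tee past touching; over 90 N is forcing it.
- dish: bystander: shallow glass dish 90 mm across, 16 mm high, origin under its centre
- vial: bystander: amber glass bottle 44 mm across, 85 mm high, origin under its centre
- eyepiece: bystander: black microscope eyepiece standing upright, 42 mm across, 64 mm high, origin under its centre
Mind the look-alikes: they are no part of the job. Several things have the shape of the stage; the one meant has the colours described above.

How it is judged:
By the outcome, as a careful person would: the job done as asked, in the order asked, and still so for the second after the job is handed in, with the robot touching nothing.
It also fails if it takes over 72 s, if anything falls off the work surface, if the arm or the gripper's body presses on something with over 40 N, if the wrist force passes 120 N, or if a joint passes its speed limit or range.

ROBOT

A 6-joint arm with a two-finger parallel gripper is mounted at the origin on the work surface. World frame = base frame: x ahead of the robot, y to its left, z up, the work surface at z = 0. Lengths are in mm, angles in rad, forces in N, time in s.
With the tool pointing down it reaches from about 350 to 775 mm from the base axis. Payload 5.5 kg.
Tool frame: the origin (TCP) lies midway between the tips of the shut fingers; the grasp point (between the pads) lies 19 mm behind it (manip.pinch_z is the distance from the TCP to the grasp point, in mm); z points along the fingers, y is the line along which they close (so a half turn about z gives the same grasp; the last joint's range is limited). The gripper opens to 85 mm and grips with 20 to 120 N. Pads are 22 mm wide; open, the fingers measure 114 mm over their backs; the gripper's body (76 mm by 85 mm) begins 54 mm behind the grasp point. The pads swing forward as they close: fully open they stand 13 mm farther back than shut.
Start: joints at [1.078, 0.313, 0.046, 1.304, 0, 1.431], TCP at [198.704, 539.619, 231.323] pointing down, gripper open.
Joint ranges: [-2.76, 2.76], [-0.86, 1.69], [-1.03, 1.26], [-2.2, 2.34], [-1.47, 1.5], [-3.14, 3.14]. Speed limits (rad/s): [2.57, 2.57, 3.14, 3.14, 3.14, 3.14].

INTERFACE

Orientations are given as a unit quaternion [x, y, z, w].
In Python, from station import manip gives the robot as it stands. The module is installed in compiled form; this text tells all that it offers.
- The arm moves only by the shell command python3 -m inch 'ROWS' [FORCE]. ROWS is JSON, a list of rows, each an object of numbers: "rx", "ry", "rz": the turn, a rotation vector about the tool's x, y, z in degrees; "dx", "dy", "dz": the shift along the tool's x, y, z in m; "fingers": the finger opening in m, from 0 to 0.0854. In form: [{"rx": .., "ry": .., "rz": .., "dx": .., "dy": .., "dz": .., "fingers": ..}, ...]. A call has 1 to 8 rows; each row is the pose to reach, as a shift and turn from the pose commanded when the call began, along the tool's axes at that moment; what a row does not reach only later rows make up. A row lasts 1/12 s, in which the tool goes at most 41.7 mm and 7.16 degrees, less where a joint would pass 70% of its speed; a pose out of reach is approached as far as the arm can. A call with a gripper value outside its range is refused whole. The fingers move at their own pace and stop on an object; FORCE is the grip in N (left out, the last holds). Time passes only in rows, so rows that repeat a pose let the fingers close. It gives the time, the measured TCP pose, the force, the opening and the grip force at its end, in the units of the state.
- manip.get_state(): the state, without advancing time (a new reading comes with each control period).
- manip.read_camera(name): name is "scene" or "side" or "wrist"; returns a dict with "frame" (480x640x3 uint8, blue, green, red), "mtx" (3x3 intrinsics, pixels), "dist_coeffs" ([k1, k2, p1, p2, k3] as OpenCV has them; the pictures are not rectified), "extrinsics" (4x4, takes a point from camera to world coordinates). Camera axes: x right, y down, z forward; pixel columns grow to the right and rows downward; lengths in mm; the calibration is good to about 2 mm. A picture is of the moment at which its call begins. There is no depth.
- manip.sign_off(): hands the job in; it is judged then, once.
Trained networks look in the newest picture that a camera, given by its name, has taken for a name from the list of things; names that differ only in an ending like _2 or _b are one class to them, and where a whole thing is asked for, a point or a joint stands for the part that bears it (a point fixed in the world has none). Each returns a list of dicts, best first, with "confidence" (0 to 1); they miss things now and then, are a little off and sometimes report something else, mostly with a low value. They report only what shows in the picture. A call takes as long as a camera call. They do not tell look-alikes from the thing itself.
- manip.look_for(camera, thing): "position" ([x, y, z] in mm, in world coordinates, good to about 4 mm: the middle of the surface that is visible of it).
The state is a dict: "time": time; "qpos": joint angles; "joint_vel": joint speeds; "tau": joint torques, N m; "ee_pos": TCP position; "orientation": TCP orientation; "wrist_force": force on the tool from outside, world axes, zero at the start; "torque": the same for the moment, N m; "grip_width": opening from 0.0 (shut) to 1.0 (fully open); "gripper_force": force on a finger pad.
Only numpy, scipy, OpenCV 4.12 (cv2) and the standard library are available. Lean on these libraries where they do the work, as an engineer would, in place of code of your own. Each camera call takes 0.05 s, during which the arm holds its last target. There are 200 camera calls.

## Working session

There is one attempt and no reset: what is moved stays moved. The work goes in short steps, Python scripts to look and compute and a shell command to move; the robot and the scene stay as the last step left them, time stands still between calls to the robot, and variables do not carry over. Pictures are saved under pics/ and viewed, at most 10 in all, crops included, and the job is handed in when it is done.

```bash
mkdir -p pics; cat > h.py <<'E'
import numpy as np, cv2, json
from station import manip
from scipy.spatial.transform import Rotation as R
def pix(c,P):
    e=np.linalg.inv(np.array(c["extrinsics"])); P=np.atleast_2d(np.array(P,float))
    r,_=cv2.Rodrigues(e[:3,:3]); return cv2.projectPoints(P,r,e[:3,3],np.array(c["mtx"]),np.array(c["dist_coeffs"]))[0][:,0]
def world(c,uv,z):
    e=np.array(c["extrinsics"]); q=cv2.undistortPoints(np.array(uv,float).reshape(-1,1,2),np.array(c["mtx"]),np.array(c["dist_coeffs"]))[:,0]
    d=np.c_[q,np.ones(len(q))]@e[:3,:3].T; o=e[:3,3]
    return o+d*((z-o[2])/d[:,2])[:,None]
def pose():
    s=manip.get_state(); return np.array(s["ee_pos"]),R.from_quat(s["orientation"])
def go(target,Rt=None):
    p,r=pose(); print("tool shift m",np.round(r.inv().apply(np.array(target)-p)/1000,4))
    if Rt is not None: print("rotvec deg",np.round((r.inv()*Rt).as_rotvec(degrees=True),2))
E
python3 - <<'E'
from h import *
cs={n:manip.read_camera(n) for n in("scene","side","wrist")}
s=manip.get_state();print(s["time"],s["orientation"],R.from_quat(s["orientation"]).as_matrix().round(3))
for n in cs:
    cv2.imwrite(f"pics/{n}0.png",cs[n]["frame"]); print(n,np.array(cs[n]["extrinsics"]).round(2).tolist())
for n in("scene","side"):
    for t in("carrier_mid","cassette","stage","tee_grip","foot","dish","vial","eyepiece"):
        for d in manip.look_for(n,t)[:5]: print(n,t,np.round(d["position"]),round(d["confidence"],2),pix(cs[n],d["position"]).round()[0])
print(manip.get_state()["time"])
E
```

```text
0.15 [ 1.75500457e-01  9.84479128e-01 -6.30119230e-04 -1.96259623e-04] [[-0.938  0.346 -0.001]
 [ 0.346  0.938 -0.001]
 [ 0.    -0.001 -1.   ]]
scene [[0.16, 0.74, -0.65, 1429.71], [0.99, -0.12, 0.1, -94.79], [-0.0, -0.66, -0.75, 1115.11], [0.0, 0.0, 0.0, 1.0]]
side [[0.94, -0.26, 0.24, 283.72], [-0.35, -0.68, 0.64, -697.74], [0.0, -0.69, -0.73, 948.21], [0.0, 0.0, 0.0, 1.0]]
wrist [[0.35, 0.9, 0.26, 131.2], [0.94, -0.33, -0.1, 564.22], [-0.0, 0.28, -0.96, 373.46], [0.0, 0.0, 0.0, 1.0]]
scene carrier_mid [ 591. -216.   20.] 0.56 [220. 291.]
scene cassette [ 583. -296.   44.] 0.88 [184. 287.]
scene cassette [ 790. -221.   52.] 0.24 [219. 359.]
scene stage [348. 150.  32.] 0.85 [353. 199.]
scene stage [663. 181.  24.] 0.81 [391. 293.]
scene stage [410. -89.  43.] 0.67 [266. 224.]
scene tee_grip [332. 153. 143.] 0.81 [354. 164.]
scene tee_grip [660. 183. 145.] 0.73 [396. 259.]
scene tee_grip [392. -89. 145.] 0.69 [262. 190.]
scene foot [664. 180.  23.] 0.64 [391. 294.]
scene foot [ 583. -298.   40.] 0.32 [183. 289.]
scene dish [449. 379.  13.] 0.87 [446. 221.]
scene vial [ 790. -222.   57.] 0.73 [218. 358.]
scene eyepiece [809. -22.  60.] 0.63 [315. 351.]
side carrier_mid [ 587. -207.   19.] 0.71 [380. 371.]
side carrier_mid [ 561. -305.   40.] 0.64 [392. 419.]
side cassette [ 564. -306.   39.] 0.86 [393. 419.]
side stage [376. -99.  15.] 0.92 [246. 360.]
side stage [323. 146.  22.] 0.9 [186. 267.]
side stage [646. 172.  20.] 0.59 [331. 219.]
side tee_grip [385. -96. 142.] 0.95 [244. 314.]
side tee_grip [652. 179. 142.] 0.59 [334. 173.]
side tee_grip [324. 139. 145.] 0.56 [177. 226.]
side foot [384. -97.  53.] 0.61 [248. 345.]
side foot [330. 141.  48.] 0.51 [188. 259.]
side foot [651. 180.  45.] 0.5 [332. 208.]
side vial [ 766. -235.   52.] 0.82 [481. 343.]
0.95
```

View pics/scene0.png

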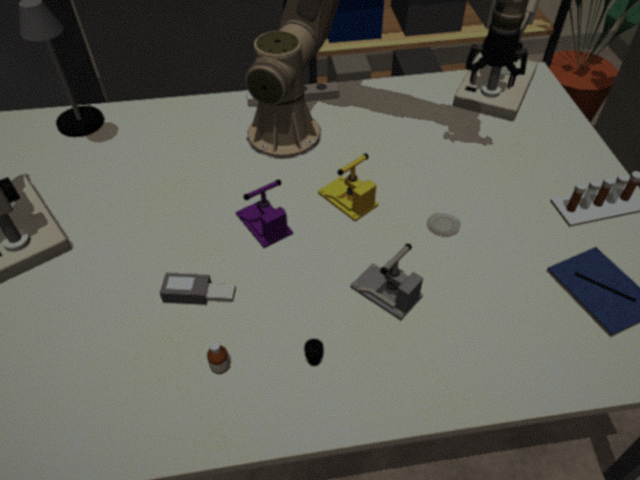

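View pics/side0.png

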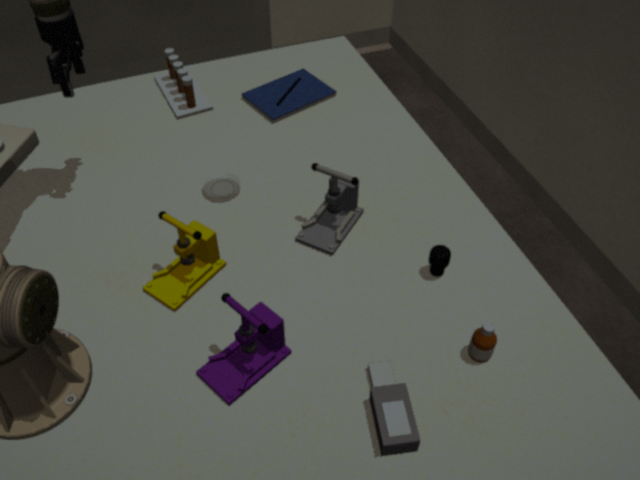

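The scene picture shows three stage shapes: purple at (266,224), yellow at (353,199) and grey at (391,293). I choose the grey one, as described. The cassette is at (185,288) with the bar sticking out to (235,292). Next is a close crop of both from the two cameras.

```bash
python3 - <<'E'
from h import *
a=cv2.imread("pics/scene0.png");b=cv2.imread("pics/side0.png")
def crop(i,x,y): return cv2.resize(i[y:y+75,x:x+100],(400,300),interpolation=cv2.INTER_CUBIC)
m=np.vstack([np.hstack([crop(a,340,235),crop(b,285,155)]),np.hstack([crop(a,150,255),crop(b,345,355)])])
cv2.imwrite("pics/crops.png",np.clip(m*1.5,0,255).astype(np.uint8))
E
```

```text
(no output)
```

View pics/crops.png

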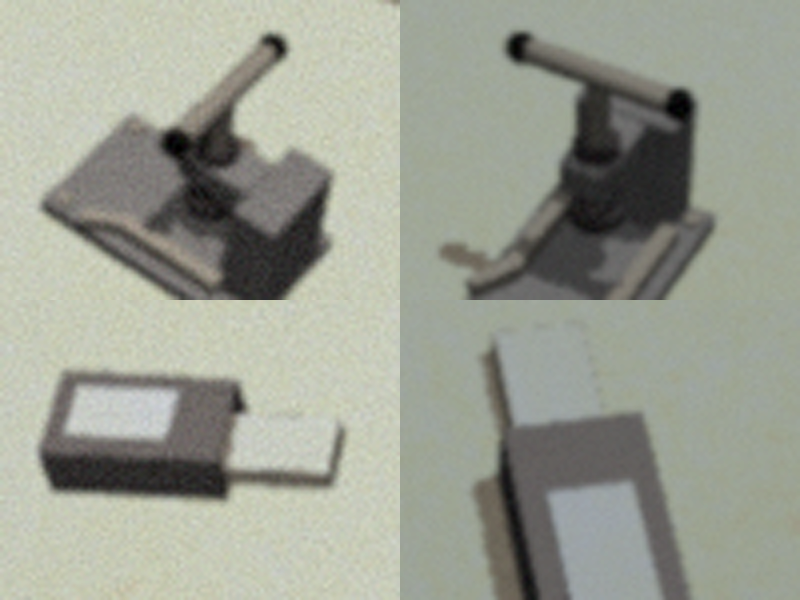

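The crops confirm that the top pair is the grey stage, with its column away to the upper right in the side view. The bar sticks out of the cassette mouth, with its plain end corners at about scene (235,286) and (233,299). Next I compute poses.

```bash
python3 - <<'E'
from h import *
a=manip.read_camera("scene");b=manip.read_camera("side")
p=lambda n,c,uv,z:print(n,world(c,uv,z).round(0)[:,:2].tolist())
p("slab left/back,front",a,[(372.5,264.2),(350.5,285.8)],12)
p("bar ends scene",a,[(408.8,246.2),(384,270.5)],137); p("bar ends side",b,[(315,166.2),(355,180.8)],137)
p("cass top scene",a,[(166.2,273),(210,275),(207.5,295),(160.5,292.5)],40)
p("cass mouth side",b,[(405,383.2),(372,387.5)],40)
p("nose scene",a,[(235.5,286.2),(233.2,298.8)],18); p("nose side",b,[(370,362.5),(390,360.5)],18)
s=manip.get_state();print(s["time"],s["wrist_force"],s["torque"])
e=np.array(manip.read_camera("wrist")["extrinsics"]);pp,r=pose()
print("cam in tool",r.inv().apply(e[:3,3]-pp), r.inv().apply(e[:3,2]))
E
```

```text
slab left/back,front [[561.0, 158.0], [618.0, 92.0]]
bar ends scene [[621.0, 221.0], [681.0, 151.0]]
bar ends side [[626.0, 218.0], [685.0, 147.0]]
cass top scene [[530.0, -337.0], [553.0, -235.0], [611.0, -242.0], [587.0, -349.0]]
cass mouth side [[610.0, -254.0], [555.0, -241.0]]
nose scene [[579.0, -179.0], [615.0, -187.0]]
nose side [[578.0, -184.0], [613.0, -192.0]]
1.05 [ 0.68056    -0.79073905  0.54580866] [-0.04797542 -0.02900121 -0.03849098]
cam in tool [ 7.18166010e+01  1.24113339e-02 -1.42951616e+02] [-0.28179089  0.00135997  0.95947488]
```

```bash
cat >> h.py <<'E'
def down(deg):
    t=np.radians(deg);c,s=np.cos(t),np.sin(t);return R.from_matrix(np.array([[c,s,0],[s,-c,0],[0,0,-1]]))
E
python3 -c "
from h import *
go([590.6,-211,150],down(257.5))"
```

```text
tool shift m [-0.6271 -0.569   0.0813]
rotvec deg [ 1.000e-02  1.000e-02 -9.772e+01]
```

```bash
python3 -m inch '[{"rz":-97.7,"dx":-0.627,"dy":-0.569,"dz":0.081},{"rz":-97.7,"dx":-0.627,"dy":-0.569,"dz":0.081},{"rz":-97.7,"dx":-0.627,"dy":-0.569,"dz":0.081},{"rz":-97.7,"dx":-0.627,"dy":-0.569,"dz":0.081},{"rz":-97.7,"dx":-0.627,"dy":-0.569,"dz":0.081},{"rz":-97.7,"dx":-0.627,"dy":-0.569,"dz":0.081},{"rz":-97.7,"dx":-0.627,"dy":-0.569,"dz":0.081},{"rz":-97.7,"dx":-0.627,"dy":-0.569,"dz":0.081}]'; python3 -c "
from h import *
go([590.6,-211,150],down(257.5))"
```

```text
tool shift m [-0.6271 -0.569   0.0813]
rotvec deg [ 1.000e-02  1.000e-02 -9.772e+01]$[0]: bad value
```

```bash
python3 -m inch '[{"rx":0,"ry":0,"rz":-97.7,"dx":-0.627,"dy":-0.569,"dz":0.081,"fingers":0.085},{"rx":0,"ry":0,"rz":-97.7,"dx":-0.627,"dy":-0.569,"dz":0.081,"fingers":0.085},{"rx":0,"ry":0,"rz":-97.7,"dx":-0.627,"dy":-0.569,"dz":0.081,"fingers":0.085},{"rx":0,"ry":0,"rz":-97.7,"dx":-0.627,"dy":-0.569,"dz":0.081,"fingers":0.085},{"rx":0,"ry":0,"rz":-97.7,"dx":-0.627,"dy":-0.569,"dz":0.081,"fingers":0.085},{"rx":0,"ry":0,"rz":-97.7,"dx":-0.627,"dy":-0.569,"dz":0.081,"fingers":0.085},{"rx":0,"ry":0,"rz":-97.7,"dx":-0.627,"dy":-0.569,"dz":0.081,"fingers":0.085},{"rx":0,"ry":0,"rz":-97.7,"dx":-0.627,"dy":-0.569,"dz":0.081,"fingers":0.085}]'; python3 -c "
from h import *
go([590.6,-211,150],down(257.5))"
```

```text
time: 1.77
ee_pos: [337.5, 275.9, 203.2]
orientation: [-0.269, 0.963, 0.0, 0.0]
wrist_force: [0.3, 0.4, -0.1]
grip_width: 0.993
gripper_force: 0.0
tool shift m [ 0.0358 -0.5475  0.0532]
rotvec deg [-2.00e-02  4.00e-02 -4.63e+01]
```

```bash
python3 -m inch '[{"rx":0,"ry":0,"rz":-46.3,"dx":0.036,"dy":-0.547,"dz":0.053,"fingers":0.085},{"rx":0,"ry":0,"rz":-46.3,"dx":0.036,"dy":-0.547,"dz":0.053,"fingers":0.085},{"rx":0,"ry":0,"rz":-46.3,"dx":0.036,"dy":-0.547,"dz":0.053,"fingers":0.085},{"rx":0,"ry":0,"rz":-46.3,"dx":0.036,"dy":-0.547,"dz":0.053,"fingers":0.085},{"rx":0,"ry":0,"rz":-46.3,"dx":0.036,"dy":-0.547,"dz":0.053,"fingers":0.085},{"rx":0,"ry":0,"rz":-46.3,"dx":0.036,"dy":-0.547,"dz":0.053,"fingers":0.085},{"rx":0,"ry":0,"rz":-46.3,"dx":0.036,"dy":-0.547,"dz":0.053,"fingers":0.085},{"rx":0,"ry":0,"rz":-46.3,"dx":0.036,"dy":-0.547,"dz":0.053,"fingers":0.085}]'; python3 -c "
from h import *
go([590.6,-211,150],down(257.5))"
```

```text
time: 2.43
ee_pos: [468.7, 22.5, 175.7]
orientation: [-0.626, 0.78, -0.0, 0.0]
wrist_force: [-0.8, 1.2, 0.1]
grip_width: 0.996
gripper_force: 0.0
tool shift m [ 0.2017 -0.1695  0.0257]
rotvec deg [-0.04  0.03  0.02]
```

```bash
python3 -m inch '[{"rx":0,"ry":0,"rz":0,"dx":0.202,"dy":-0.17,"dz":0.026,"fingers":0.085},{"rx":0,"ry":0,"rz":0,"dx":0.202,"dy":-0.17,"dz":0.026,"fingers":0.085},{"rx":0,"ry":0,"rz":0,"dx":0.202,"dy":-0.17,"dz":0.026,"fingers":0.085},{"rx":0,"ry":0,"rz":0,"dx":0.202,"dy":-0.17,"dz":0.026,"fingers":0.085},{"rx":0,"ry":0,"rz":0,"dx":0.202,"dy":-0.17,"dz":0.026,"fingers":0.085},{"rx":0,"ry":0,"rz":0,"dx":0.202,"dy":-0.17,"dz":0.026,"fingers":0.085},{"rx":0,"ry":0,"rz":0,"dx":0.202,"dy":-0.17,"dz":0.026,"fingers":0.085},{"rx":0,"ry":0,"rz":0,"dx":0.202,"dy":-0.17,"dz":0.026,"fingers":0.085}]'; python3 -c "
from h import *
go([590.6,-211,150],down(257.5))
c=manip.read_camera('wrist');f=c['frame'].copy();cv2.imwrite('pics/w1raw.png',f)
c1=np.array([.2164,.9763,0]);n=np.array([-c1[1],c1[0],0]);N=np.array([596,-186.5,18])
for q in pix(c,[N+20*n,N-20*n,N-50*c1+20*n,N-50*c1-20*n]): cv2.circle(f,tuple(int(v) for v in q.round()),4,(0,0,255),1)
cv2.imwrite('pics/w1.png',f)"
```

```text
time: 3.1
ee_pos: [590.6, -215.0, 148.2]
orientation: [-0.622, 0.783, -0.0, -0.0]
wrist_force: [0.8, 1.6, 0.2]
grip_width: 0.997
gripper_force: 0.0
tool shift m [-0.0039  0.0009 -0.0018]
rotvec deg [-0.03 -0.04 -0.55]
```

View pics/w1.png

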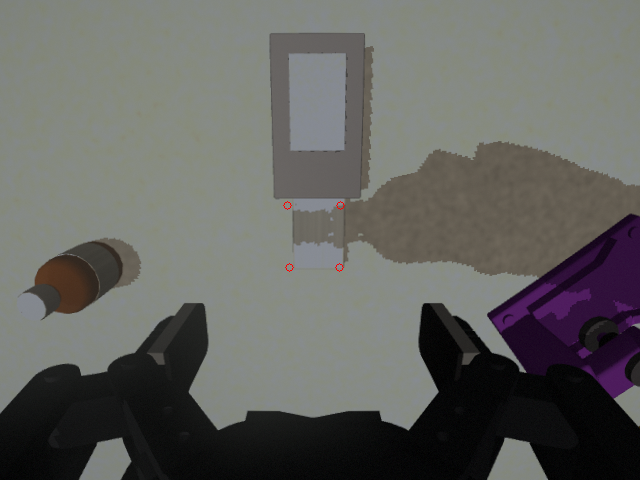

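The wrist picture shows the bar end with nose corners at about (293,268) and (343,268), lying parallel to the image columns. That is about 3 mm to the right of my estimate. The cassette spans x from 273 to 363, and the vial on the left is clear.

```bash
python3 -c "
from h import *
c=manip.read_camera('wrist')
w=world(c,[(293,268),(343,268)],18);print(w.round(1))
w4=world(c,[(270,34),(364,34),(273,198),(361.5,198)],40);print(w4.round(1)); d=(w4[2]+w4[3]-w4[0]-w4[1])[:2];a=np.degrees(np.arctan2(d[1],d[0]));print('ang',a)
nose=w.mean(0);u=np.array([np.cos(np.radians(a)),np.sin(np.radians(a)),0])
t=nose-27*u;t[2]=2;print(t)
go(t,down(a+180))"
```

```text
[[ 611.4 -187.    18. ]
 [ 572.6 -178.1   18. ]]
[[ 585.4 -349.    40. ]
 [ 528.1 -335.8   40. ]
 [ 609.5 -247.8   40. ]
 [ 549.8 -234.1   40. ]]
ang 77.28632069228296
[ 586.06907394 -208.85945955    2.        ]
tool shift m [-0.0014  0.0031  0.1469]
rotvec deg [ 0.08  0.05 -0.16]
```

```bash
python3 -m inch '[{"rx":0,"ry":0,"rz":0,"dx":-0.001,"dy":0.003,"dz":0.04,"fingers":0.085},{"rx":0,"ry":0,"rz":0,"dx":-0.001,"dy":0.003,"dz":0.08,"fingers":0.085},{"rx":0,"ry":0,"rz":0,"dx":-0.001,"dy":0.003,"dz":0.12,"fingers":0.085},{"rx":0,"ry":0,"rz":0,"dx":-0.001,"dy":0.003,"dz":0.144,"fingers":0.085},{"rx":0,"ry":0,"rz":0,"dx":-0.001,"dy":0.003,"dz":0.144,"fingers":0.06},{"rx":0,"ry":0,"rz":0,"dx":-0.001,"dy":0.003,"dz":0.144,"fingers":0.05},{"rx":0,"ry":0,"rz":0,"dx":-0.001,"dy":0.003,"dz":0.144,"fingers":0.03},{"rx":0,"ry":0,"rz":0,"dx":-0.001,"dy":0.003,"dz":0.144,"fingers":0.03}]' 40
python3 -m inch '[{"rx":0,"ry":0,"rz":0,"dx":0,"dy":0,"dz":0,"fingers":0.02},{"rx":0,"ry":0,"rz":0,"dx":0,"dy":0,"dz":0,"fingers":0.02},{"rx":0,"ry":0,"rz":0,"dx":0,"dy":0,"dz":0,"fingers":0.02},{"rx":0,"ry":0,"rz":0,"dx":0,"dy":0,"dz":0,"fingers":0.02}]' 40
```

```text
time: 3.87
ee_pos: [588.6, -209.5, 8.7]
orientation: [-0.624, 0.781, -0.002, 0.001]
wrist_force: [-5.1, 5.1, 19.6]
grip_width: 0.457
gripper_force: 40.5
time: 4.2
ee_pos: [588.7, -209.5, 8.8]
orientation: [-0.624, 0.781, -0.002, 0.002]
wrist_force: [-0.6, 3.0, 7.3]
grip_width: 0.451
gripper_force: 41.6
```

```bash
python3 -m inch '[{"rx":0,"ry":0,"rz":0,"dx":-0.005,"dy":0,"dz":-0.003,"fingers":0.02},{"rx":0,"ry":0,"rz":0,"dx":-0.02,"dy":0,"dz":-0.003,"fingers":0.02},{"rx":0,"ry":0,"rz":0,"dx":-0.035,"dy":0,"dz":-0.003,"fingers":0.02},{"rx":0,"ry":0,"rz":0,"dx":-0.05,"dy":0,"dz":-0.003,"fingers":0.02},{"rx":0,"ry":0,"rz":0,"dx":-0.065,"dy":0,"dz":-0.003,"fingers":0.02},{"rx":0,"ry":0,"rz":0,"dx":-0.08,"dy":0,"dz":-0.003,"fingers":0.02},{"rx":0,"ry":0,"rz":0,"dx":-0.095,"dy":0,"dz":-0.003,"fingers":0.02},{"rx":0,"ry":0,"rz":0,"dx":-0.11,"dy":0,"dz":-0.003,"fingers":0.02}]' 50
python3 -m inch '[{"rx":0,"ry":0,"rz":0,"dx":-0.015,"dy":0,"dz":0,"fingers":0.02},{"rx":0,"ry":0,"rz":0,"dx":-0.03,"dy":0,"dz":0,"fingers":0.02},{"rx":0,"ry":0,"rz":0,"dx":-0.045,"dy":0,"dz":0,"fingers":0.02},{"rx":0,"ry":0,"rz":0,"dx":-0.06,"dy":0,"dz":0,"fingers":0.02},{"rx":0,"ry":0,"rz":0,"dx":-0.07,"dy":0,"dz":0,"fingers":0.02},{"rx":0,"ry":0,"rz":0,"dx":-0.075,"dy":0,"dz":0,"fingers":0.02},{"rx":0,"ry":0,"rz":0,"dx":-0.075,"dy":0,"dz":0,"fingers":0.02}]' 50
python3 -c "
from h import *
c=manip.read_camera('wrist');cv2.imwrite('pics/w2.png',c['frame']);print(pose()[0])"
```

```text
time: 4.87
ee_pos: [611.7, -100.5, 8.9]
orientation: [-0.624, 0.781, -0.001, -0.0]
wrist_force: [-1.0, -3.8, 2.5]
grip_width: 0.451
gripper_force: 51.0
time: 5.45
ee_pos: [628.3, -26.4, 8.9]
orientation: [-0.625, 0.781, 0.0, 0.001]
wrist_force: [0.1, -0.0, 5.4]
grip_width: 0.448
gripper_force: 51.3
[628.30785847 -26.44868181   8.87245862]
```

View pics/w2.png

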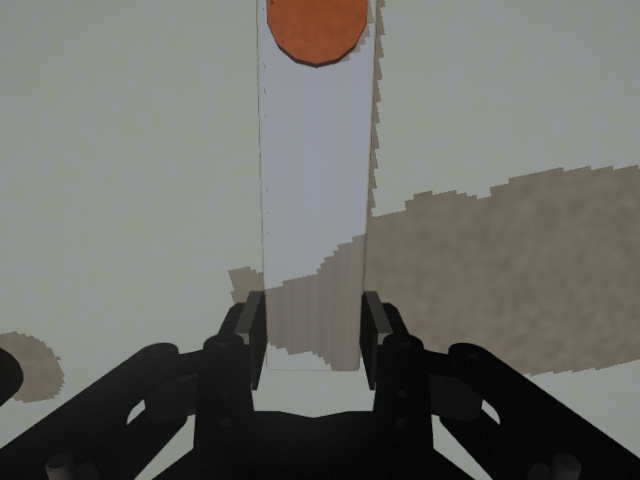

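The carrier is out and held straight, with its nose edge at row 370 and the specimen's lower rim at (317,66). I release it, rise and look.

```bash
python3 -m inch '[{"rx":0,"ry":0,"rz":0,"dx":0,"dy":0,"dz":0,"fingers":0.085},{"rx":0,"ry":0,"rz":0,"dx":0,"dy":0,"dz":0,"fingers":0.085},{"rx":0,"ry":0,"rz":0,"dx":0,"dy":0,"dz":0,"fingers":0.085},{"rx":0,"ry":0,"rz":0,"dx":0,"dy":0,"dz":-0.04,"fingers":0.085},{"rx":0,"ry":0,"rz":0,"dx":0.02,"dy":0,"dz":-0.08,"fingers":0.085},{"rx":0,"ry":0,"rz":0,"dx":0.06,"dy":0,"dz":-0.1,"fingers":0.085},{"rx":0,"ry":0,"rz":0,"dx":0.06,"dy":0,"dz":-0.1,"fingers":0.085},{"rx":0,"ry":0,"rz":0,"dx":0.06,"dy":0,"dz":-0.1,"fingers":0.085}]' 50
python3 -c "
from h import *
c=manip.read_camera('wrist');cv2.imwrite('pics/w3.png',c['frame']);print(pose()[0])"
```

```text
time: 6.17
ee_pos: [615.3, -89.4, 110.4]
orientation: [-0.623, 0.783, -0.001, 0.001]
wrist_force: [0.0, 1.0, 0.1]
grip_width: 0.994
gripper_force: 0.0
[614.3358102  -87.93775386 108.67808029]
```

View pics/w3.png

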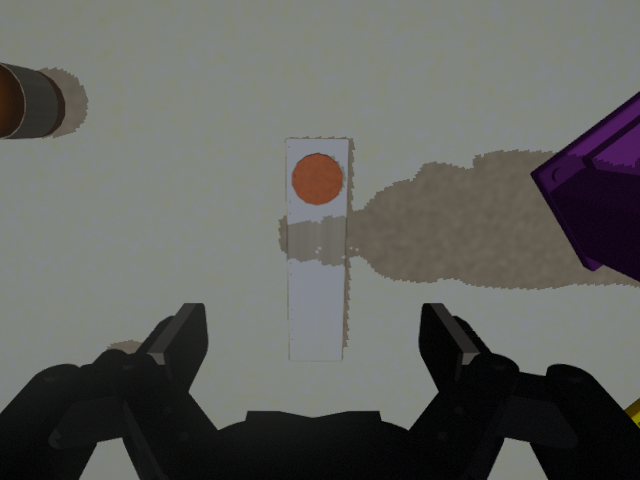

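The carrier lies flat on the bench, with its end corners at (286,138), (350,138), (289,360) and (342,360) and its specimen at (317,179).

```bash
python3 -c "
from h import *
c=manip.read_camera('wrist')
w=world(c,[(286,138),(350,138),(289,360),(342,360)],18);print(w.round(1))
a,b=w[:2].mean(0),w[2:].mean(0);d=b-a;print(np.linalg.norm(d));g=np.degrees(np.arctan2(d[1],d[0]));print(g)
t=(a+b)/2-60*d/np.linalg.norm(d);t[2]=9;print(t)
go(t,down(g+180))"
```

```text
[[ 614.7 -159.9   18. ]
 [ 576.2 -151.1   18. ]
 [ 651.2   -6.2   18. ]
 [ 612.9    2.6   18. ]]
157.99405309528265
76.63446442142053
[ 599.87830635 -137.05866841    9.        ]
tool shift m [0.052  0.0021 0.0985]
rotvec deg [0.09 0.05 0.51]
```

```bash
python3 -m inch '[{"rx":0,"ry":0,"rz":0.5,"dx":0.035,"dy":0.002,"dz":0,"fingers":0.085},{"rx":0,"ry":0,"rz":0.5,"dx":0.052,"dy":0.002,"dz":0.03,"fingers":0.085},{"rx":0,"ry":0,"rz":0.5,"dx":0.052,"dy":0.002,"dz":0.07,"fingers":0.085},{"rx":0,"ry":0,"rz":0.5,"dx":0.052,"dy":0.002,"dz":0.098,"fingers":0.085},{"rx":0,"ry":0,"rz":0.5,"dx":0.052,"dy":0.002,"dz":0.098,"fingers":0.05},{"rx":0,"ry":0,"rz":0.5,"dx":0.052,"dy":0.002,"dz":0.098,"fingers":0.03},{"rx":0,"ry":0,"rz":0.5,"dx":0.052,"dy":0.002,"dz":0.098,"fingers":0.02},{"rx":0,"ry":0,"rz":0.5,"dx":0.052,"dy":0.002,"dz":0.098,"fingers":0.02}]' 40
python3 -m inch '[{"rx":0,"ry":0,"rz":0,"dx":0,"dy":0,"dz":0,"fingers":0.02},{"rx":0,"ry":0,"rz":0,"dx":0,"dy":0,"dz":0,"fingers":0.02},{"rx":0,"ry":0,"rz":0,"dx":0,"dy":0,"dz":0,"fingers":0.02}]' 80
```

```text
time: 6.93
ee_pos: [602.5, -137.3, 12.5]
orientation: [-0.621, 0.784, -0.001, 0.001]
wrist_force: [-4.4, 1.8, 21.6]
grip_width: 0.453
gripper_force: 39.3
time: 7.18
ee_pos: [602.7, -137.4, 13.0]
orientation: [-0.621, 0.784, -0.001, 0.001]
wrist_force: [-0.4, 2.4, 7.1]
grip_width: 0.424
gripper_force: 81.0
```

```bash
cat > fit.py <<'E'
from h import *
from scipy.optimize import least_squares
a=manip.read_camera("scene");b=manip.read_camera("side")
def W(q,P): 
    P=np.array(P,float);c,s=np.cos(q[2]),np.sin(q[2]);return np.c_[q[0]+c*P[:,0]-s*P[:,1],q[1]+s*P[:,0]+c*P[:,1],P[:,2]]
def bar(q): t=q[3];h=45-6;return [[h*np.sin(t),h*np.cos(t),138-3.8*t],[-h*np.sin(t),-h*np.cos(t),138-3.8*t]]
def res(q):
    ea=pix(a,W(q,[[-90,45,12],[-90,-45,12]]+bar(q)))-np.array([(372.5,264.2),(350.5,285.8),(408.8,246.2),(384,270.5)])
    eb=pix(b,W(q,[[60,-45,12]]+bar(q)))-np.array([(363.2,210),(315,166.2),(355,180.8)])
    return np.r_[ea.ravel(),eb.ravel()]
f=least_squares(res,[655,184,.71,0.],loss="soft_l1");q=f.x
print(q,np.degrees(q[2]),f.fun.round(1))
out=[]
box=lambda x0,x1,y0,y1,z:[[x0,y0,z],[x1,y0,z],[x1,y1,z],[x0,y1,z]]
for c,fn,x,y in((a,"scene0",340,235),(b,"side0",285,155)):
    im=cv2.resize(cv2.imread(f"pics/{fn}.png")[y:y+100,x:x+100],(400,400),interpolation=cv2.INTER_CUBIC);im=np.clip(im*1.5,0,255).astype(np.uint8)
    for P,cl in((box(-90,60,-45,45,12),1),(box(30,60,-30,30,90),1),(bar(q),0),([[-40,26,22],[30,26,22]],0),([[-40,-26,22],[30,-26,22]],0)):
        uv=((pix(c,W(q,P))-[x,y])*4+1.5).round().astype(int);cv2.polylines(im,[uv],bool(cl),(0,0,255),1)
    out.append(im)
cv2.imwrite("pics/fit.png",np.hstack(out))
E
python3 fit.py
```

```text
[6.54885486e+02 1.83501392e+02 7.12595732e-01 4.57103513e-02] 40.8287279382452 [-0.2 -1.1 -0.8 -0.4 -2.   3.3  0.9 -1.   0.7 -2.6  3.   0.3 -3.6 -1.4]
```

View pics/fit.png

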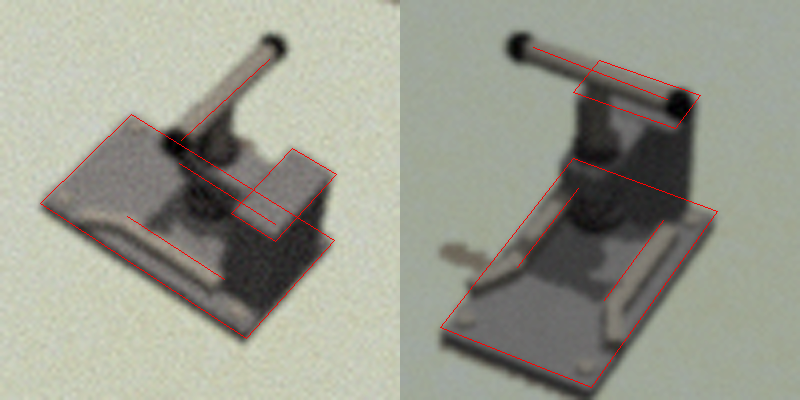

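The wireframe fits the grey stage within about one pixel in both views: origin at (655,184), x axis at 40.9° and tee near 0. I lift and carry the carrier to the pre-insert pose.

```bash
python3 -c "
from h import *
go([485,36.6,65],down(220.9))"
```

```text
tool shift m [-0.1424  0.1542 -0.0526]
rotvec deg [-0.22  0.1  35.83]
```

```bash
python3 -m inch '[{"rx":0,"ry":0,"rz":0,"dx":0,"dy":0,"dz":-0.02,"fingers":0.02},{"rx":0,"ry":0,"rz":0,"dx":0,"dy":0,"dz":-0.05,"fingers":0.02},{"rx":0,"ry":0,"rz":6,"dx":-0.02,"dy":0.025,"dz":-0.053,"fingers":0.02},{"rx":0,"ry":0,"rz":12,"dx":-0.045,"dy":0.05,"dz":-0.053,"fingers":0.02},{"rx":0,"ry":0,"rz":18,"dx":-0.07,"dy":0.076,"dz":-0.053,"fingers":0.02},{"rx":0,"ry":0,"rz":24,"dx":-0.095,"dy":0.102,"dz":-0.053,"fingers":0.02},{"rx":0,"ry":0,"rz":30,"dx":-0.12,"dy":0.128,"dz":-0.053,"fingers":0.02},{"rx":0,"ry":0,"rz":35.8,"dx":-0.142,"dy":0.154,"dz":-0.053,"fingers":0.02}]'
python3 -m inch '[{"rx":0,"ry":0,"rz":0,"dx":0,"dy":0,"dz":0,"fingers":0.02},{"rx":0,"ry":0,"rz":0,"dx":0,"dy":0,"dz":0,"fingers":0.02}]'
python3 - <<'E'
from h import *
p,r=pose();m=r.as_matrix();T=m[:,0];print(p,np.degrees(np.arctan2(-T[1],-T[0])),m[:,2].round(4))
go([485,36.6,65],down(220.9))
cc=[manip.read_camera("scene"),manip.read_camera("side")]
out=[]
n=p-140.7*m[:,0]; pz=p[2]-13+18
for c,(x,y) in zip(cc,((320,215),(240,155))):
    im=cv2.resize(c["frame"][y:y+120,x:x+120],(400,400),interpolation=cv2.INTER_CUBIC);im=np.clip(im*1.5,0,255).astype(np.uint8)
    Y=m[:,1]*20;P=[n+Y,n-Y,n+160*T-Y,n+160*T+Y];P=[[v[0],v[1],pz] for v in P]
    cv2.polylines(im,[((pix(c,P)-[x,y])*400/120+1).round().astype(int)],True,(0,0,255),1);out.append(im)
cv2.imwrite("pics/pre.png",np.hstack(out))
E
```

```text
time: 7.95
ee_pos: [482.8, 37.4, 64.1]
orientation: [-0.347, 0.938, -0.0, 0.001]
wrist_force: [0.2, 0.5, -1.4]
grip_width: 0.428
gripper_force: 80.6
time: 8.12
ee_pos: [482.4, 37.5, 64.0]
orientation: [-0.351, 0.936, -0.0, -0.0]
wrist_force: [0.9, -0.2, -1.9]
grip_width: 0.428
gripper_force: 80.8
[482.36639157  37.46066     63.98120925] 41.1002106685364 [-2.e-04 -3.e-04 -1.e+00]
tool shift m [-0.0014 -0.0024 -0.001 ]
rotvec deg [-0.01 -0.02  0.2 ]
```

View pics/pre.png

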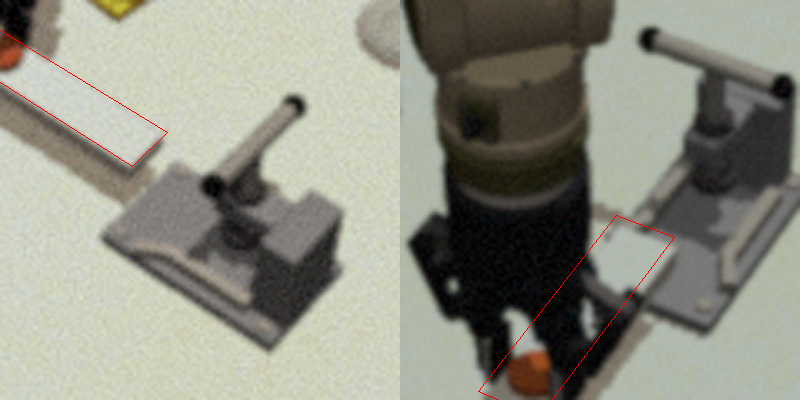

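The carrier is held as predicted, with a slight droop at the nose, and is in line with the fences. I lower it and slide it in.

```bash
python3 -m inch '[{"rx":0,"ry":0,"rz":0.2,"dx":0,"dy":-0.0024,"dz":0.015,"fingers":0.02},{"rx":0,"ry":0,"rz":0.2,"dx":0,"dy":-0.0024,"dz":0.03,"fingers":0.02},{"rx":0,"ry":0,"rz":0.2,"dx":-0.01,"dy":-0.0024,"dz":0.033,"fingers":0.02},{"rx":0,"ry":0,"rz":0.2,"dx":-0.022,"dy":-0.0024,"dz":0.034,"fingers":0.02},{"rx":0,"ry":0,"rz":0.2,"dx":-0.034,"dy":-0.0024,"dz":0.035,"fingers":0.02},{"rx":0,"ry":0,"rz":0.2,"dx":-0.046,"dy":-0.0024,"dz":0.036,"fingers":0.02},{"rx":0,"ry":0,"rz":0.2,"dx":-0.058,"dy":-0.0024,"dz":0.036,"fingers":0.02},{"rx":0,"ry":0,"rz":0.2,"dx":-0.068,"dy":-0.0024,"dz":0.036,"fingers":0.02}]'
python3 -m inch '[{"rx":0,"ry":0,"rz":0,"dx":-0.006,"dy":0,"dz":0,"fingers":0.02},{"rx":0,"ry":0,"rz":0,"dx":-0.012,"dy":0,"dz":0,"fingers":0.02},{"rx":0,"ry":0,"rz":0,"dx":-0.018,"dy":0,"dz":0.001,"fingers":0.02},{"rx":0,"ry":0,"rz":0,"dx":-0.024,"dy":0,"dz":0.001,"fingers":0.02},{"rx":0,"ry":0,"rz":0,"dx":-0.03,"dy":0,"dz":0.001,"fingers":0.02},{"rx":0,"ry":0,"rz":0,"dx":-0.036,"dy":0,"dz":0.001,"fingers":0.02},{"rx":0,"ry":0,"rz":0,"dx":-0.036,"dy":0,"dz":0.001,"fingers":0.02}]'
python3 - <<'E'
from h import *
p,r=pose();d=p[:2]-[655,184];a=np.radians(40.9)
print("stage xy",d@[np.cos(a),np.sin(a)],d@[-np.sin(a),np.cos(a)],manip.get_state()["wrist_force"],manip.get_state()["torque"])
E
```

```text
time: 8.88
ee_pos: [539.0, 80.0, 28.2]
orientation: [-0.348, 0.937, -0.0, 0.001]
wrist_force: [0.1, 0.4, -2.4]
grip_width: 0.43
gripper_force: 80.8
time: 9.47
ee_pos: [565.2, 102.9, 26.8]
orientation: [-0.348, 0.938, -0.0, 0.001]
wrist_force: [-0.0, 0.6, -1.8]
grip_width: 0.427
gripper_force: 80.9
stage xy -120.94644134556614 -2.4852203980020238 [-0.02570913  0.59516976 -1.78583695] [-0.01562735  0.02705146  0.08723471]
```

```bash
python3 -m inch '[{"rx":0,"ry":0,"rz":0,"dx":-0.003,"dy":0.002,"dz":0,"fingers":0.02},{"rx":0,"ry":0,"rz":0,"dx":-0.005,"dy":0.002,"dz":0,"fingers":0.02},{"rx":0,"ry":0,"rz":0,"dx":-0.007,"dy":0.002,"dz":0,"fingers":0.02},{"rx":0,"ry":0,"rz":0,"dx":-0.009,"dy":0.002,"dz":0,"fingers":0.02},{"rx":0,"ry":0,"rz":0,"dx":-0.009,"dy":0.002,"dz":0,"fingers":0.02}]'
python3 -m inch '[{"rx":0,"ry":0,"rz":0,"dx":-0.001,"dy":0,"dz":0,"fingers":0.02},{"rx":0,"ry":0,"rz":0,"dx":-0.002,"dy":0,"dz":0,"fingers":0.02},{"rx":0,"ry":0,"rz":0,"dx":-0.003,"dy":0,"dz":0,"fingers":0.02},{"rx":0,"ry":0,"rz":0,"dx":-0.003,"dy":0,"dz":0,"fingers":0.02}]'
```

```text
time: 9.88
ee_pos: [569.8, 109.9, 26.6]
orientation: [-0.348, 0.938, 0.0, 0.0]
wrist_force: [-0.2, -1.1, -2.7]
grip_width: 0.428
gripper_force: 80.9
time: 10.22
ee_pos: [571.9, 111.7, 26.5]
orientation: [-0.348, 0.938, 0.0, 0.0]
wrist_force: [-0.2, -0.7, -1.8]
grip_width: 0.425
gripper_force: 80.9
```

```bash
python3 -m inch '[{"rx":0,"ry":0,"rz":0,"dx":-0.001,"dy":0,"dz":0,"fingers":0.02},{"rx":0,"ry":0,"rz":0,"dx":-0.002,"dy":0,"dz":0,"fingers":0.02},{"rx":0,"ry":0,"rz":0,"dx":-0.003,"dy":0,"dz":0,"fingers":0.02},{"rx":0,"ry":0,"rz":0,"dx":-0.004,"dy":0,"dz":0,"fingers":0.02},{"rx":0,"ry":0,"rz":0,"dx":-0.004,"dy":0,"dz":0,"fingers":0.02}]'
python3 -m inch '[{"rx":0,"ry":0,"rz":0,"dx":0,"dy":0,"dz":0.001,"fingers":0.02},{"rx":0,"ry":0,"rz":0,"dx":0,"dy":0,"dz":0.002,"fingers":0.02},{"rx":0,"ry":0,"rz":0,"dx":0,"dy":0,"dz":0.003,"fingers":0.02},{"rx":0,"ry":0,"rz":0,"dx":0,"dy":0,"dz":0.003,"fingers":0.02}]'
```

```text
time: 10.63
ee_pos: [571.6, 112.1, 25.4]
orientation: [-0.347, 0.938, -0.001, -0.004]
wrist_force: [-6.1, -7.6, -0.7]
grip_width: 0.431
gripper_force: 81.1
time: 10.97
ee_pos: [571.6, 112.0, 24.7]
orientation: [-0.347, 0.938, -0.001, -0.003]
wrist_force: [-11.6, -9.1, 14.8]
grip_width: 0.43
gripper_force: 83.2
```

```bash
python3 -m inch '[{"rx":0,"ry":0,"rz":0,"dx":0.0005,"dy":0,"dz":-0.001,"fingers":0.02},{"rx":0,"ry":0,"rz":0,"dx":0.0005,"dy":0,"dz":-0.001,"fingers":0.05},{"rx":0,"ry":0,"rz":0,"dx":0.0005,"dy":0,"dz":-0.001,"fingers":0.085},{"rx":0,"ry":0,"rz":0,"dx":0.0005,"dy":0,"dz":-0.001,"fingers":0.085},{"rx":0,"ry":0,"rz":0,"dx":0.0005,"dy":0,"dz":-0.001,"fingers":0.085},{"rx":0,"ry":0,"rz":0,"dx":0.0005,"dy":0,"dz":-0.03,"fingers":0.085},{"rx":0,"ry":0,"rz":0,"dx":0.0005,"dy":0,"dz":-0.07,"fingers":0.085},{"rx":0,"ry":0,"rz":0,"dx":0.0005,"dy":0,"dz":-0.11,"fingers":0.085}]'
python3 -c "
from h import *
go([571.6,112,235],down(220.9))
go([655,184,235],down(310.9-360*0))"
```

```text
time: 11.63
ee_pos: [573.5, 114.1, 133.6]
orientation: [-0.348, 0.938, 0.001, -0.001]
wrist_force: [1.8, -0.7, -0.9]
grip_width: 0.996
gripper_force: 0.0
tool shift m [ 0.003  -0.0002 -0.1014]
rotvec deg [ 0.11 -0.11 -0.19]
tool shift m [-0.1072  0.     -0.1016]
rotvec deg [  0.17   0.   -90.19]
```

```bash
python3 -m inch '[{"rx":0,"ry":0,"rz":-7,"dx":0.002,"dy":0,"dz":-0.04,"fingers":0.085},{"rx":0,"ry":0,"rz":-14,"dx":0.002,"dy":0,"dz":-0.08,"fingers":0.085},{"rx":0,"ry":0,"rz":-21,"dx":0.002,"dy":0,"dz":-0.1,"fingers":0.085},{"rx":0,"ry":0,"rz":-28,"dx":0.002,"dy":0,"dz":-0.1,"fingers":0.085},{"rx":0,"ry":0,"rz":-35,"dx":-0.015,"dy":0,"dz":-0.1,"fingers":0.085},{"rx":0,"ry":0,"rz":-42,"dx":-0.03,"dy":0,"dz":-0.1,"fingers":0.085},{"rx":0,"ry":0,"rz":-49,"dx":-0.05,"dy":0,"dz":-0.1,"fingers":0.085},{"rx":0,"ry":0,"rz":-56,"dx":-0.07,"dy":0,"dz":-0.1,"fingers":0.085}]'
python3 -c "
from h import *
go([655,184,235],down(310.9))"
```

```text
time: 12.3
ee_pos: [628.3, 160.2, 234.0]
orientation: [0.749, -0.662, 0.0, -0.001]
wrist_force: [0.8, -0.1, 0.7]
grip_width: 0.992
gripper_force: 0.0
tool shift m [-0.0203 -0.0294 -0.0009]
rotvec deg [ -0.08  -0.   -33.87]
```

```bash
python3 -m inch '[{"rx":0,"ry":0,"rz":-7,"dx":-0.02,"dy":-0.029,"dz":0,"fingers":0.085},{"rx":0,"ry":0,"rz":-14,"dx":-0.02,"dy":-0.029,"dz":0,"fingers":0.085},{"rx":0,"ry":0,"rz":-21,"dx":-0.02,"dy":-0.029,"dz":0,"fingers":0.085},{"rx":0,"ry":0,"rz":-28,"dx":-0.02,"dy":-0.029,"dz":0,"fingers":0.085},{"rx":0,"ry":0,"rz":-33.9,"dx":-0.02,"dy":-0.029,"dz":0,"fingers":0.085},{"rx":0,"ry":0,"rz":-33.9,"dx":-0.02,"dy":-0.029,"dz":0,"fingers":0.085}]'
python3 -c "
from h import *
c=manip.read_camera('wrist');cv2.imwrite('pics/w4.png',c['frame']);print(pose()[0],manip.get_state()['qpos'][5])
print(manip.look_for('wrist','tee_grip'))
print(pix(c,[[655,184,138]]))"
```

```text
time: 12.8
ee_pos: [654.3, 183.3, 233.3]
orientation: [0.909, -0.417, 0.0, -0.0]
wrist_force: [0.0, -0.1, 0.1]
grip_width: 0.997
gripper_force: 0.0
[654.2382517  183.09137853 233.40829558] -2.1227371581675167
[{'position': [652.4, 178.6, 143.8], 'confidence': 0.86}, {'position': [358.6, 117.2, 138.5], 'confidence': 0.71}]
[[311.79203927 244.97099567]]
```

View pics/w4.png

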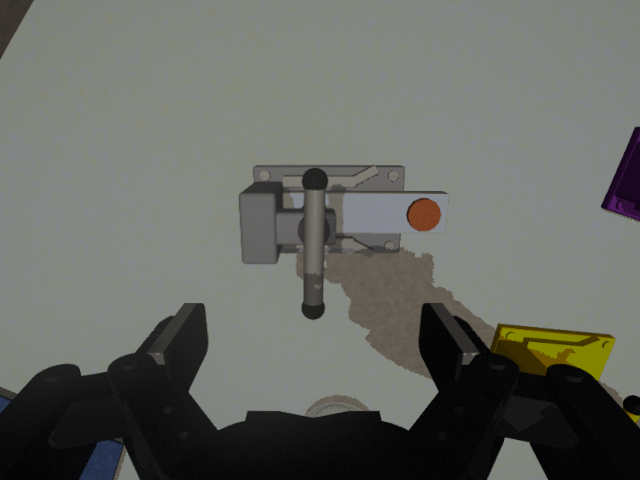

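The wrist picture shows the carrier between the fences, with its specimen at (424,214) and its nose at the column. The cross bar runs from (315,180) to (314,310), aligned with the tool and centred at (314,245).

```bash
python3 -c "
from h import *
c=manip.read_camera('wrist')
a=np.radians(40.9)
for uv,z in(((447,192),30),((446,233.5),30),((314,245),138)):
    w=world(c,[uv],z)[0];d=w[:2]-[655,184];print(w.round(1),'stage',d@[np.cos(a),np.sin(a)],d@[-np.sin(a),np.cos(a)])
w=world(c,[(314,245)],138)[0];w[2]=118;go(w,down(310.5))"
```

```text
[570.1  84.5  30. ] stage -129.33828051614398 -19.641050953334943
[541.1 113.7  30. ] stage -132.10685268910672 21.481511533559804
[653.7 182.9 138. ] stage -1.7653655568131033 0.009384801722779505
tool shift m [-0.0002  0.0004  0.1156]
rotvec deg [-0.02 -0.   -0.06]
```

```bash
python3 -m inch '[{"rx":0,"ry":0,"rz":0,"dx":0,"dy":0,"dz":0.04,"fingers":0.085},{"rx":0,"ry":0,"rz":0,"dx":0,"dy":0,"dz":0.08,"fingers":0.085},{"rx":0,"ry":0,"rz":0,"dx":0,"dy":0,"dz":0.115,"fingers":0.085},{"rx":0,"ry":0,"rz":0,"dx":0,"dy":0,"dz":0.115,"fingers":0.05},{"rx":0,"ry":0,"rz":0,"dx":0,"dy":0,"dz":0.115,"fingers":0.03},{"rx":0,"ry":0,"rz":0,"dx":0,"dy":0,"dz":0.115,"fingers":0.01},{"rx":0,"ry":0,"rz":0,"dx":0,"dy":0,"dz":0.115,"fingers":0},{"rx":0,"ry":0,"rz":0,"dx":0,"dy":0,"dz":0.115,"fingers":0}]' 60
python3 -m inch '[{"rx":0,"ry":0,"rz":0,"dx":0,"dy":0,"dz":0,"fingers":0},{"rx":0,"ry":0,"rz":0,"dx":0,"dy":0,"dz":0,"fingers":0},{"rx":0,"ry":0,"rz":0,"dx":0,"dy":0,"dz":0,"fingers":0}]' 60
python3 -c "
from h import *
s=manip.get_state();print(s['wrist_force'],s['torque'],s['qpos'])"
```

```text
time: 13.62
ee_pos: [656.0, 183.1, 121.9]
orientation: [0.908, -0.418, 0.002, -0.002]
wrist_force: [0.8, 0.7, 1.4]
grip_width: 0.292
gripper_force: 0.0
time: 13.87
ee_pos: [654.8, 182.3, 121.5]
orientation: [0.908, -0.418, 0.002, -0.0]
wrist_force: [-2.6, -2.2, 7.0]
grip_width: 0.139
gripper_force: 58.6
[-2.55320797 -2.23504541  7.02281723] [-0.52037874  0.49280374 -0.09469571] [ 1.54030291e-01  5.59887950e-01  1.54711423e-01  1.16248321e+00
 -1.10375305e-03 -2.12452435e+00]
```

```bash
python3 -m inch '[{"rx":0,"ry":0,"rz":6,"dx":0,"dy":0,"dz":0.0004,"fingers":0},{"rx":0,"ry":0,"rz":12,"dx":0,"dy":0,"dz":0.0008,"fingers":0},{"rx":0,"ry":0,"rz":18,"dx":0,"dy":0,"dz":0.0012,"fingers":0},{"rx":0,"ry":0,"rz":24,"dx":0,"dy":0,"dz":0.0016,"fingers":0},{"rx":0,"ry":0,"rz":30,"dx":0,"dy":0,"dz":0.002,"fingers":0},{"rx":0,"ry":0,"rz":36,"dx":0,"dy":0,"dz":0.0024,"fingers":0},{"rx":0,"ry":0,"rz":42,"dx":0,"dy":0,"dz":0.0028,"fingers":0},{"rx":0,"ry":0,"rz":48,"dx":0,"dy":0,"dz":0.0032,"fingers":0}]'
cat > st.py <<'E'
from h import *
s=manip.get_state();p,r=pose();x=r.as_matrix()[:,0]
print("bar turned rad",np.radians((310.9-np.degrees(np.arctan2(x[1],x[0])))%360),"F",np.round(s["wrist_force"],1),"T",np.round(s["torque"],3),p.round(1),s["time"],s["grip_width"])
E
python3 st.py
```

```text
time: 14.53
ee_pos: [653.2, 181.8, 118.3]
orientation: [-0.658, 0.753, -0.001, -0.0]
wrist_force: [-7.4, -3.1, 9.9]
grip_width: 0.142
gripper_force: 59.0
bar turned rad 0.8485758654587967 F [-7.4 -3.1  9.9] T [-0.804  1.474  0.191] [653.2 181.8 118.3] 14.5333 0.14159547477469545
```

```bash
python3 -m inch '[{"rx":0,"ry":0,"rz":6,"dx":0,"dy":0,"dz":0.0004,"fingers":0},{"rx":0,"ry":0,"rz":12,"dx":0,"dy":0,"dz":0.0008,"fingers":0},{"rx":0,"ry":0,"rz":18,"dx":0,"dy":0,"dz":0.0012,"fingers":0},{"rx":0,"ry":0,"rz":24,"dx":0,"dy":0,"dz":0.0016,"fingers":0},{"rx":0,"ry":0,"rz":30,"dx":0,"dy":0,"dz":0.002,"fingers":0},{"rx":0,"ry":0,"rz":36,"dx":0,"dy":0,"dz":0.0024,"fingers":0},{"rx":0,"ry":0,"rz":42,"dx":0,"dy":0,"dz":0.0028,"fingers":0},{"rx":0,"ry":0,"rz":48,"dx":0,"dy":0,"dz":0.0032,"fingers":0}]'; python3 st.py
python3 -m inch '[{"rx":0,"ry":0,"rz":6,"dx":0,"dy":0,"dz":0.0004,"fingers":0},{"rx":0,"ry":0,"rz":12,"dx":0,"dy":0,"dz":0.0008,"fingers":0},{"rx":0,"ry":0,"rz":18,"dx":0,"dy":0,"dz":0.0012,"fingers":0},{"rx":0,"ry":0,"rz":24,"dx":0,"dy":0,"dz":0.0016,"fingers":0},{"rx":0,"ry":0,"rz":30,"dx":0,"dy":0,"dz":0.002,"fingers":0},{"rx":0,"ry":0,"rz":36,"dx":0,"dy":0,"dz":0.0024,"fingers":0}]'; python3 st.py
```

```text
time: 15.2
ee_pos: [651.7, 182.7, 115.1]
orientation: [-0.295, 0.955, 0.0, -0.001]
wrist_force: [-10.9, -1.0, 12.2]
grip_width: 0.144
gripper_force: 59.2
bar turned rad 1.6855291181068242 F [-10.9  -1.   12.2] T [-0.281  2.236  0.187] [651.7 182.7 115.1] 15.2 0.14444489519054593
time: 15.7
ee_pos: [651.3, 183.9, 112.7]
orientation: [0.014, 1.0, 0.001, -0.001]
wrist_force: [-12.8, 1.8, 12.2]
grip_width: 0.14
gripper_force: 59.1
bar turned rad 2.3129202746927766 F [-12.8   1.8  12.2] T [0.462 2.28  0.158] [651.3 183.9 112.7] 15.7 0.13965248909384026
```

```bash
python3 -m inch '[{"rx":0,"ry":0,"rz":3,"dx":0.001,"dy":0,"dz":-0.001,"fingers":0},{"rx":0,"ry":0,"rz":6,"dx":0.002,"dy":0,"dz":-0.0015,"fingers":0},{"rx":0,"ry":0,"rz":9,"dx":0.003,"dy":0,"dz":-0.0015,"fingers":0},{"rx":0,"ry":0,"rz":12,"dx":0.003,"dy":0,"dz":-0.001,"fingers":0}]'; python3 st.py
python3 -m inch '[{"rx":0,"ry":0,"rz":3,"dx":0,"dy":0,"dz":0.0002,"fingers":0},{"rx":0,"ry":0,"rz":6,"dx":0,"dy":0,"dz":0.0004,"fingers":0},{"rx":0,"ry":0,"rz":9,"dx":0,"dy":0,"dz":0.0006,"fingers":0},{"rx":0,"ry":0,"rz":12,"dx":0,"dy":0,"dz":0.0008,"fingers":0}]'; python3 st.py
python3 -m inch '[{"rx":0,"ry":0,"rz":3,"dx":0,"dy":0,"dz":0.0002,"fingers":0},{"rx":0,"ry":0,"rz":6,"dx":0,"dy":0,"dz":0.0004,"fingers":0},{"rx":0,"ry":0,"rz":9,"dx":0,"dy":0,"dz":0.0006,"fingers":0}]'; python3 st.py
```

```text
time: 16.03
ee_pos: [651.1, 184.3, 112.1]
orientation: [0.117, 0.993, 0.001, 0.001]
wrist_force: [-1.9, 2.9, 1.2]
grip_width: 0.139
gripper_force: 59.0
bar turned rad 2.5198428256473897 F [-1.9  2.9  1.2] T [0.74  0.321 0.216] [651.1 184.3 112.1] 16.0333 0.1386869835162837
time: 16.37
ee_pos: [651.2, 184.7, 111.4]
orientation: [0.22, 0.975, 0.002, 0.0]
wrist_force: [-0.8, 4.4, 0.2]
grip_width: 0.14
gripper_force: 58.8
bar turned rad 2.728985649385146 F [-0.8  4.4  0.2] T [1.048 0.177 0.264] [651.2 184.7 111.4] 16.3667 0.1400373028978844
time: 16.62
ee_pos: [651.4, 185.1, 110.8]
orientation: [0.296, 0.955, 0.002, 0.0]
wrist_force: [-0.1, 5.7, 0.4]
grip_width: 0.143
gripper_force: 58.8
bar turned rad 2.88575863848445 F [-0.1  5.7  0.4] T [1.127 0.119 0.236] [651.4 185.1 110.8] 16.6167 0.1430801628037102
```

```bash
python3 -m inch '[{"rx":0,"ry":0,"rz":3,"dx":0,"dy":0.0005,"dz":0.0002,"fingers":0},{"rx":0,"ry":0,"rz":6,"dx":0,"dy":0.001,"dz":0.0004,"fingers":0},{"rx":0,"ry":0,"rz":9,"dx":0,"dy":0.0015,"dz":0.0006,"fingers":0}]'; python3 st.py
python3 -m inch '[{"rx":0,"ry":0,"rz":3,"dx":0,"dy":0,"dz":0.0002,"fingers":0},{"rx":0,"ry":0,"rz":6,"dx":0,"dy":0,"dz":0.0004,"fingers":0},{"rx":0,"ry":0,"rz":9,"dx":0,"dy":0,"dz":0.0006,"fingers":0}]'; python3 st.py
python3 -m inch '[{"rx":0,"ry":0,"rz":3,"dx":0,"dy":0,"dz":0.0002,"fingers":0},{"rx":0,"ry":0,"rz":6,"dx":0,"dy":0,"dz":0.0004,"fingers":0}]'; python3 st.py
```

```text
time: 16.87
ee_pos: [651.7, 185.4, 110.2]
orientation: [0.37, 0.929, 0.001, -0.0]
wrist_force: [-1.7, 2.0, 1.7]
grip_width: 0.142
gripper_force: 59.1
bar turned rad 3.043267867279383 F [-1.7  2.   1.7] T [0.431 0.539 0.29 ] [651.7 185.4 110.2] 16.8667 0.1416090282746261
time: 17.12
ee_pos: [651.9, 185.6, 109.7]
orientation: [0.442, 0.897, 0.001, -0.0]
wrist_force: [-1.4, 4.0, 1.3]
grip_width: 0.144
gripper_force: 58.9
bar turned rad 3.2002528119319993 F [-1.4  4.   1.3] T [0.736 0.386 0.27 ] [651.9 185.6 109.7] 17.1167 0.1441675020857994
time: 17.28
ee_pos: [652.1, 185.8, 109.3]
orientation: [0.488, 0.873, 0.002, 0.0]
wrist_force: [-1.1, 4.5, 1.2]
grip_width: 0.139
gripper_force: 59.0
bar turned rad 3.3048187484266953 F [-1.1  4.5  1.2] T [0.742 0.207 0.385] [652.1 185.8 109.3] 17.2833 0.13933240145703443
```

```bash
python3 -m inch '[{"rx":0,"ry":0,"rz":1.5,"dx":0,"dy":0.0005,"dz":0.0001,"fingers":0}]';python3 st.py;python3 -m inch '[{"rx":0,"ry":0,"rz":1.5,"dx":0,"dy":0.0005,"dz":0.0001,"fingers":0}]'; for i in 1 2 3; do python3 st.py; python3 -m inch '[{"rx":0,"ry":0,"rz":0,"dx":0,"dy":0,"dz":0,"fingers":0}]' >/dev/null; done; python3 st.py
```

```text
time: 17.37
ee_pos: [652.2, 185.8, 109.2]
orientation: [0.5, 0.866, 0.001, -0.0]
wrist_force: [-2.3, 2.2, 3.0]
grip_width: 0.137
gripper_force: 59.1
bar turned rad 3.330920692435614 F [-2.3  2.2  3. ] T [0.56  0.594 0.387] [652.2 185.8 109.2] 17.3667 0.1367087268200771
time: 17.45
ee_pos: [652.3, 185.9, 109.1]
orientation: [0.51, 0.86, 0.001, -0.0]
wrist_force: [-4.2, 1.9, 3.4]
grip_width: 0.142
gripper_force: 59.3
bar turned rad 3.3561641837980423 F [-4.2  1.9  3.4] T [0.409 0.775 0.337] [652.3 185.9 109.1] 17.45 0.14177302498413158
bar turned rad 3.355750251031587 F [-4.3  3.1  3.9] T [0.649 0.825 0.199] [652.3 185.8 109.1] 17.5333 0.1439698165249094
bar turned rad 3.3546115351956844 F [-4.2  3.1  5.2] T [0.673 0.898 0.209] [652.3 185.8 109.1] 17.6167 0.14333998180170365
bar turned rad 3.3545188020292684 F [-4.8  4.6  5.3] T [0.677 0.901 0.159] [652.3 185.8 109.1] 17.7 0.1414229224867551
```

Turning torque has risen from about 0.19 to about 0.36 N m at tee ≈ 3.35, so the foot is firm. I let go and rise.

```bash
python3 -m inch '[{"rx":0,"ry":0,"rz":0,"dx":0,"dy":0,"dz":0,"fingers":0.05},{"rx":0,"ry":0,"rz":0,"dx":0,"dy":0,"dz":0,"fingers":0.085},{"rx":0,"ry":0,"rz":0,"dx":0,"dy":0,"dz":0,"fingers":0.085},{"rx":0,"ry":0,"rz":0,"dx":0,"dy":0,"dz":0,"fingers":0.085},{"rx":0,"ry":0,"rz":0,"dx":0,"dy":0,"dz":-0.03,"fingers":0.085},{"rx":0,"ry":0,"rz":0,"dx":0,"dy":0,"dz":-0.07,"fingers":0.085},{"rx":0,"ry":0,"rz":0,"dx":0,"dy":0,"dz":-0.11,"fingers":0.085},{"rx":0,"ry":0,"rz":0,"dx":0,"dy":0,"dz":-0.12,"fingers":0.085}]'
python3 -m inch '[{"rx":0,"ry":0,"rz":0,"dx":0,"dy":0,"dz":0,"fingers":0.085},{"rx":0,"ry":0,"rz":0,"dx":0,"dy":0,"dz":0,"fingers":0.085}]'
python3 -c "
from h import *
c=manip.read_camera('wrist');cv2.imwrite('pics/w5.png',c['frame'])"; python3 st.py
```

```text
time: 18.37
ee_pos: [655.3, 184.7, 235.1]
orientation: [0.511, 0.86, 0.003, 0.004]
wrist_force: [1.1, -0.4, 1.3]
grip_width: 0.996
gripper_force: 0.0
time: 18.53
ee_pos: [653.4, 184.5, 228.3]
orientation: [0.511, 0.86, 0.001, 0.001]
wrist_force: [-0.7, -0.6, -1.0]
grip_width: 0.999
gripper_force: 0.0
bar turned rad 3.3566274150016087 F [-1.   0.  -1.3] T [0.021 0.057 0.032] [652.5 184.4 226.5] 18.5833 0.9947719556420018
```

View pics/w5.png

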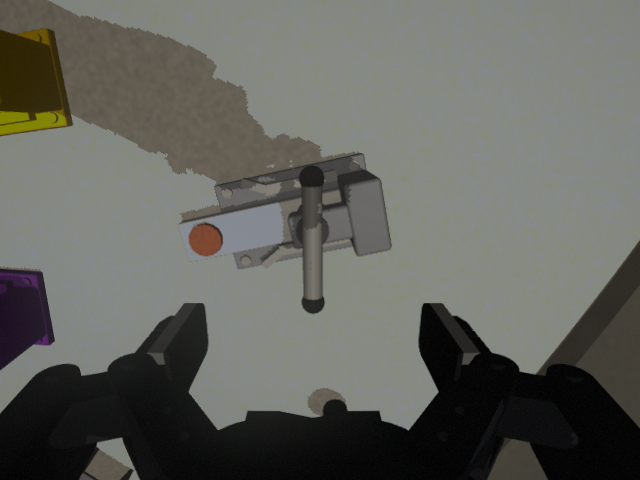

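The bar is still aligned with the tool, from (313,177) to (313,305), so it did not slip. The carrier is in place with its specimen at (206,239). I run one numeric check of the seat, then hand in.

```bash
python3 -c "
from h import *
c=manip.read_camera('wrist');a=np.radians(40.9)
for uv,z in(((206,239),38),((313,241),125)):
    d=world(c,[uv],z)[0][:2]-[655,184];print('stage',d@[np.cos(a),np.sin(a)],d@[-np.sin(a),np.cos(a)])
print(manip.sign_off())"
```

```text
stage -104.92817747221257 2.6934821566585754
stage -1.1758716134615153 3.506010834017686
the job is handed in; nothing more can be done
None
```

The job is handed in: the carrier is seated against the column between the fences, the T-handle is turned to about 3.35 rad, where the torque had risen to about 0.36 N m from 0.19 free, and the gripper has let go, clear above the stage; the dish, vial and eyepiece were not approached, at about 19 s of the 72 s.

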